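# Lid the garnish pots from the stack

### The arm

A 6-joint arm with a two-finger parallel gripper is mounted at the origin on a cart in front of the work surface, level with it; the furniture and walls round the work are solid. World frame = base frame: x ahead of the robot, y to its left, z up, the work surface at z = 0. Lengths are in m, angles in rad, forces in N, time in s.
With the tool pointing down it reaches from about 0.275 to 0.875 m from the base axis. Payload 12.5 kg.
Tool frame: the origin (TCP) lies on the centre line of the jaws, within the pads' length; the fingertips stand r.finger_overhang ahead of it and the grasp point (between the pads) lies 3 mm ahead of it (r.finger_overhang is the distance from the TCP to the fingertips, in m); z points along the fingers, y is the line along which they close (so a half turn about z gives the same grasp; the last joint's range is limited). The gripper opens to 85 mm and grips with 20 to 120 N. Pads are 22 mm wide; open, the fingers measure 114 mm over their backs; the gripper's body (76 mm by 85 mm) begins 54 mm behind the grasp point. The pads swing forward as they close: fully open they stand 13 mm farther back than shut.
Start: joints at [1.046, 0.351, 1.652, -0, 1.139, -0.085], TCP at [0.234, 0.498, 0.253] pointing down, gripper open.
Joint ranges: [-2.75, 2.75], [-0.79, 2.1], [0.01, 2.65], [-1.57, 4.71], [0.07, 3.14], [-2.87, 2.87]. Speed limits (rad/s): [2.22, 2.22, 2.79, 3.14, 3.14, 3.14].

### API

Orientations are given as a unit quaternion [x, y, z, w].
In Python, from cell import r, optics gives the robot as it stands. The module is installed in compiled form; this text tells all that it offers. Calls block until the motion is done:
- r.move_to(position, orientation): joint-space move of the TCP to a pose.
- r.move_linear(position, rot=None, vel=0.15): straight line of the TCP; rot=None keeps the orientation; vel is the mean speed in m/s.
- r.set_joints(angles): joint-space move.
- r.set_gripper(opening, squeeze=None): opening from 0.0 (shut) to 1.0 (fully open); squeeze is the grip in N (None keeps the last); returns when the fingers have stopped.
- r.sleep(seconds).
- r.inverse_kinematics(position, orientation): joint angles nearest the present ones, or None.
- optics.get_image(name): name is "side" or "top" or "wrist"; returns a dict with "pixels" (420x560x3 uint8, red, green, blue), "depth" (420x560 float32, m along the optical axis (not along the pixel's ray), 0 where there is no reading), "fx", "fy", "cx", "cy" (pixels), "camera_from_world" (4x4, takes a point from world to camera coordinates); the wrist camera has in their place "mount" (4x4, takes a point from camera to tool coordinates, whose origin is the TCP and whose axes are the flange's). Camera axes: x right, y down, z forward; pixel columns grow to the right and rows downward; lengths in m; the calibration is good to about 2 mm. The wrist camera is an equidistant fisheye: a pixel r from the principal point sees the ray r / f radians off the axis. A picture is of the moment at which its call begins: read the wrist's pose just before it.
A pose or a line that the arm cannot do raises r.PlanningError and nothing moves.
- r.hand_in(): hands the job in; it is judged then, once.
Readings, each from a call of its own:
- r.current_t(): time.
- r.current_q(): joint angles.
- r.current_qvel(): joint speeds.
- r.current_effort(): joint torques, N m.
- r.current_tool_pos(): TCP position.
- r.current_ee_rot(): TCP orientation.
- r.current_contact_force(): force on the tool from outside, world axes, zero at the start.
- r.current_torque(): the same for the moment, N m.
- r.current_opening(): opening from 0.0 (shut) to 1.0 (fully open).
- r.current_finger_force(): force on a finger pad.
Only numpy, scipy, OpenCV 4.12 (cv2) and the standard library are available. Lean on these libraries where they do the work, as an engineer would, in place of code of your own. Each camera call takes 0.05 s, during which the arm holds its last target. There are 200 camera calls.

### The job

The lids of the four garnish pots stand stacked on a coaster. Take the stack apart and close every pot with the lid of its own colour, each lid sitting flat and fully home on its rim. Leave the jigger and the bitters bottle standing where they are.

Things in the scene. Friction and masses are not known exactly. Their poses are not given: they have to be found in the camera images.
- lid_blue: Loose round blue lid, bottom of the stack, on a 9 mm thick wooden coaster. Cap: cylinder 68 mm across, 18 mm thick, gripped across its side. Below it a pale plug 8 mm high, tapering from 50 to 42 mm across. Origin: centre of the plug's foot, z up; cap underside at z = 8 mm, top at 26 mm. Stacked lids are 18 mm apart. Recess in the top 46 mm wide, 9 deep, for the next lid's plug.
- pot_blue: Round white open pot with a blue collar at its mouth, fixed to the worktop. 90 mm high, 72 mm across outside, mouth 58 mm across (the blue lid's plug enters with 4 mm play all round). Origin: centre of its foot; z up. When the lid is home its cap underside lies on the rim, so the lid's origin is 82 mm above the pot's origin.
- lid_green: Loose round green lid, second from the bottom of the stack. Cap: cylinder 58 mm across, 18 mm thick, gripped across its side. Below it a pale plug 8 mm high, tapering from 40 to 32 mm across. Origin: centre of the plug's foot, z up; cap underside at z = 8 mm, top at 26 mm. Stacked lids are 18 mm apart. Recess in the top 36 mm wide, 9 deep, for the next lid's plug.
- pot_green: Round white open pot with a green collar at its mouth, fixed to the worktop. 80 mm high, 62 mm across outside, mouth 48 mm across (the green lid's plug enters with 4 mm play all round). Origin: centre of its foot; z up. When the lid is home its cap underside lies on the rim, so the lid's origin is 72 mm above the pot's origin.
- lid_yellow: Loose round yellow lid, third from the bottom of the stack. Cap: cylinder 48 mm across, 18 mm thick, gripped across its side. Below it a pale plug 8 mm high, tapering from 30 to 22 mm across. Origin: centre of the plug's foot, z up; cap underside at z = 8 mm, top at 26 mm. Stacked lids are 18 mm apart. Recess in the top 26 mm wide, 9 deep, for the next lid's plug.
- pot_yellow: Round white open pot with a yellow collar at its mouth, fixed to the worktop. 70 mm high, 52 mm across outside, mouth 38 mm across (the yellow lid's plug enters with 4 mm play all round). Origin: centre of its foot; z up. When the lid is home its cap underside lies on the rim, so the lid's origin is 62 mm above the pot's origin.
- lid_red: Loose round red lid, on top of the stack. Cap: cylinder 38 mm across, 18 mm thick, gripped across its side. Below it a pale plug 8 mm high, tapering from 20 to 12 mm across. Origin: centre of the plug's foot, z up; cap underside at z = 8 mm, top at 26 mm. Stacked lids are 18 mm apart.
- pot_red: Round white open pot with a red collar at its mouth, fixed to the worktop. 60 mm high, 42 mm across outside, mouth 28 mm across (the red lid's plug enters with 4 mm play all round). Origin: centre of its foot; z up. When the lid is home its cap underside lies on the rim, so the lid's origin is 52 mm above the pot's origin.
- jigger: Bystander: shiny steel double jigger standing upright on the worktop, 43 mm wide, 88 mm high. Origin: centre of its foot; z up. To be left alone.
- bitters: Bystander: small brown bitters bottle with a black cap standing among the pots (a like one stands far back by the wall), 39 mm wide, 100 mm high. Origin: centre of its foot; z up. To be left alone.
There are look-alikes about, which are no part of the job. What is shaped like the lid_yellow but purple is not meant. Several things have the shape of the lid_blue; the one meant has the colours described above.

How it is judged:
At the end, for the whole second after the job is handed in: Each of the four lids is at rest on the pot of its own colour: centred on it within 8 mm, its height within 3 mm of fully home, upright within 0.08 rad (horizontal distance between lid_blue and pot_blue below 0.008 m and z of lid_blue in the frame of pot_blue between 0.079 and 0.085 m and angle between each of lid_blue, lid_green, lid_yellow, lid_red's own z axis and vertical below 0.08 rad and linear speed of each of lid_blue, lid_green, lid_yellow, lid_red below 0.02 m/s and horizontal distance between lid_green and pot_green below 0.008 m and z of lid_green in the frame of pot_green between 0.069 and 0.075 m and horizontal distance between lid_yellow and pot_yellow below 0.008 m and z of lid_yellow in the frame of pot_yellow between 0.059 and 0.065 m and horizontal distance between lid_red and pot_red below 0.008 m and z of lid_red in the frame of pot_red between 0.049 and 0.055 m); the robot touches nothing.
It fails at once if the jigger was shifted by more than 30 mm or tipped (distance of jigger from where it was at the start of the episode above 0.03 m or angle between jigger's own z axis and vertical above 0.4 rad).
It fails at once if the bitters bottle was shifted by more than 30 mm or tipped (distance of bitters from where it was at the start of the episode above 0.03 m or angle between bitters's own z axis and vertical above 0.4 rad).
It also fails if it takes over 96 s, if anything falls off the work surface, if the arm or the gripper's body presses on something with over 40 N, if the wrist force passes 120 N, or if a joint passes its speed limit or range.

## Working session

There is one attempt and no reset: what is moved stays moved. The work goes in short steps, each a Python script; the robot and the scene stay as the last script left them, time stands still between calls to the robot, and variables do not carry over. Pictures are saved under pics/ and viewed, at most 14 in all, crops included, and the job is handed in when it is done.

```bash
mkdir -p pics; python3 - <<'E'
from cell import r, optics
import cv2,numpy as np
for n in ["top","side","wrist"]:
    d=optics.get_image(n); cv2.imwrite(f"pics/{n}0.png",d["pixels"][:,:,::-1]); np.savez(f"{n}0.npz",**d)
    print(n,d["fx"],d["cx"],d["cy"],np.round(d.get("camera_from_world",d.get("mount")),3).tolist())
print(r.current_t(),r.finger_overhang,r.current_ee_rot(),r.current_opening())
E
```

```text
top 388.8393025804152 281.3081144110069 197.47743131512888 [[0.029, -0.999, -0.027, 0.004], [-0.989, -0.025, -0.143, 0.529], [0.142, 0.03, -0.989, 0.924], [0.0, 0.0, 0.0, 1.0]]
side 472.3206102002855 272.52704091523754 212.29402921638018 [[0.923, -0.384, 0.001, -0.484], [-0.22, -0.531, -0.818, 0.17], [0.315, 0.755, -0.575, 1.027], [0.0, 0.0, 0.0, 1.0]]
wrist 325.19226210127806 276.94579001168574 208.5379932507844 [[-0.001, -0.956, -0.293, 0.074], [1.0, -0.001, -0.0, -0.0], [0.0, -0.293, 0.956, -0.12], [0.0, 0.0, 0.0, 1.0]]
0.15 0.022 [ 2.18123086e-01  9.75921164e-01 -4.32088388e-04 -1.20391230e-04] 0.99841972970964
```

View pics/top0.png

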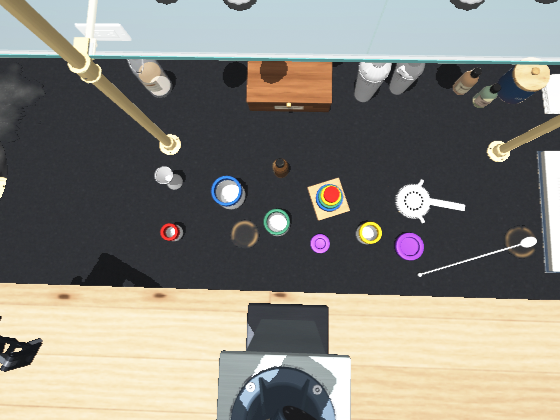

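View pics/side0.png

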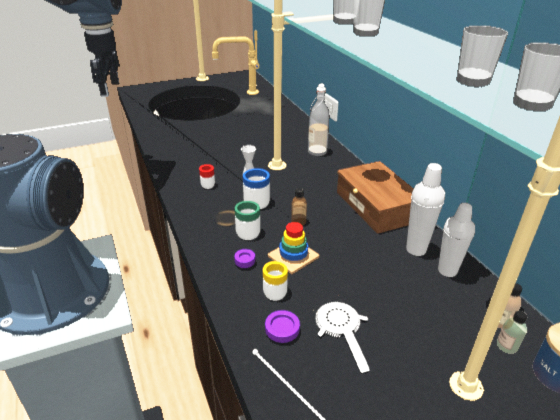

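Top view: the stack on its coaster is at (329,197). Pots are blue (228,192), green (277,222), yellow (369,233) and red (171,232). Bitters is at (280,166), jigger at (165,177), and the purple look-alikes at (320,243) and (409,246). Brass poles stand at (170,145) and (497,152). Next I'll measure and confirm with one crop.

```bash
cat > h.py <<'E'
import numpy as np,cv2
def world(d):
    h,w=d["depth"].shape; u,v=np.meshgrid(np.arange(w),np.arange(h)); z=d["depth"]
    P=np.stack([(u-d["cx"])/d["fx"]*z,(v-d["cy"])/d["fy"]*z,z],-1)
    T=np.linalg.inv(d["camera_from_world"]); return P@T[:3,:3].T+T[:3,3]
hue={"red":(173,6),"yellow":(22,33),"green":(55,92),"blue":(98,122)}
def mask(d,c):
    H=cv2.cvtColor(np.ascontiguousarray(d["pixels"]),cv2.COLOR_RGB2HSV); a,b=hue[c]; h=H[...,0]
    m=((h>=a)&(h<=b)) if a<b else ((h>=a)|(h<=b))
    return m&(H[...,1]>110)&(H[...,2]>50)&(d["depth"]>0)
def fitR(p,R):
    from scipy.optimize import least_squares
    f=lambda c:np.hypot(p[:,0]-c[0],p[:,1]-c[1])-R
    s=least_squares(f,np.median(p[:,:2],0),loss="soft_l1",f_scale=.002); return s.x,np.sqrt(np.mean(f(s.x)**2))
E
python3 - <<'E'
from h import *
t=dict(np.load("top0.npz"));s=dict(np.load("side0.npz"))
cv2.imwrite("pics/crop.png",np.hstack([cv2.resize(t["pixels"][150:270,150:430,::-1],None,fx=1.5,fy=1.5,interpolation=2)[:, :400],cv2.resize(s["pixels"][205:325,220:350,::-1],(400,180*2))[:180]])) if 0 else cv2.imwrite("pics/crop.png",np.vstack([cv2.resize(t["pixels"][145:265,150:430,::-1],(700,300),interpolation=2),cv2.resize(s["pixels"][155:295,190:520,::-1],(700,297),interpolation=2)]))
for n,d in(("top",t),("side",s)):
    W=world(d); reg=(W[...,0]>.28)&(W[...,0]<.65)&(W[...,2]>.01)&(W[...,2]<.13)&(abs(W[...,1])<.5)
    for c in hue:
        k,l,st,ce=cv2.connectedComponentsWithStats((mask(d,c)&reg).astype(np.uint8))
        for i in range(1,k):
            if st[i,4]<25: continue
            p=W[l==i]; print(n,c,ce[i].round(),st[i,4],"mid",((np.percentile(p,2,0)+np.percentile(p,98,0))/2).round(4),"ext",np.ptp(p,axis=0).round(3),"z95",np.percentile(p[:,2],95).round(4))
def pw(u,v): return world(t)[v,u].round(3)
for q in [(280,160),(280,166),(165,174),(170,150),(497,155),(280,57),(85,70),(40,25),(409,236),(440,205),(320,57),(290,100),(372,66)]: print(q,pw(*q))
E
```

```text
top red [331. 194.] 190 mid [ 0.5323 -0.0993  0.0887] ext [0.036 0.033 0.016] z95 0.0916
top red [170. 232.] 183 mid [0.4352 0.2847 0.0522] ext [0.041 0.041 0.054] z95 0.0632
top yellow [328. 198.] 95 mid [ 0.5321 -0.1     0.0638] ext [0.047 0.045 0.025] z95 0.0735
top yellow [370. 232.] 228 mid [ 0.4461 -0.194   0.0593] ext [0.049 0.051 0.035] z95 0.0725
top green [327. 202.] 73 mid [ 0.5283 -0.0999  0.05  ] ext [0.049 0.055 0.014] z95 0.0559
top green [276. 221.] 194 mid [0.4654 0.0265 0.0797] ext [0.059 0.059 0.012] z95 0.0825
top blue [226. 190.] 296 mid [0.5347 0.1465 0.0855] ext [0.07  0.072 0.024] z95 0.0924
top blue [325. 202.] 126 mid [ 0.5323 -0.0987  0.0385] ext [0.065 0.064 0.028] z95 0.0428
side red [206. 171.] 162 mid [0.4357 0.2815 0.0514] ext [0.041 0.043 0.024] z95 0.0612
side red [294. 229.] 203 mid [ 0.5526 -0.061   0.0539] ext [0.086 0.132 0.081] z95 0.0907
side yellow [294. 239.] 172 mid [ 0.5325 -0.1084  0.0642] ext [0.049 0.049 0.02 ] z95 0.0724
side yellow [275. 273.] 427 mid [ 0.4465 -0.1978  0.0614] ext [0.069 0.112 0.062] z95 0.0711
side green [247. 210.] 280 mid [0.465  0.023  0.0728] ext [0.058 0.063 0.02 ] z95 0.081
side green [294. 247.] 151 mid [ 0.5304 -0.1133  0.0467] ext [0.055 0.047 0.018] z95 0.0543
side blue [256. 178.] 365 mid [0.5342 0.1438 0.0814] ext [0.071 0.19  0.082] z95 0.0908
side blue [293. 253.] 225 mid [ 0.532  -0.1118  0.0293] ext [0.067 0.062 0.021] z95 0.0373
(280, 160) [0.608 0.022 0.101]
(280, 166) [0.594 0.021 0.099]
(165, 174) [0.577 0.306 0.058]
(170, 150) [0.651 0.313 0.01 ]
(497, 155) [ 0.655 -0.526  0.012]
(280, 57) [0.683 0.014 0.443]
(85, 70) [0.655 0.305 0.448]
(40, 25) [0.663 0.307 0.552]
(409, 236) [ 0.443 -0.297  0.026]
(440, 205) [ 0.523 -0.38   0.011]
(320, 57) [ 0.684 -0.046  0.442]
(290, 100) [0.767 0.002 0.074]
(372, 66) [ 0.802 -0.176  0.185]
```

View pics/crop.png

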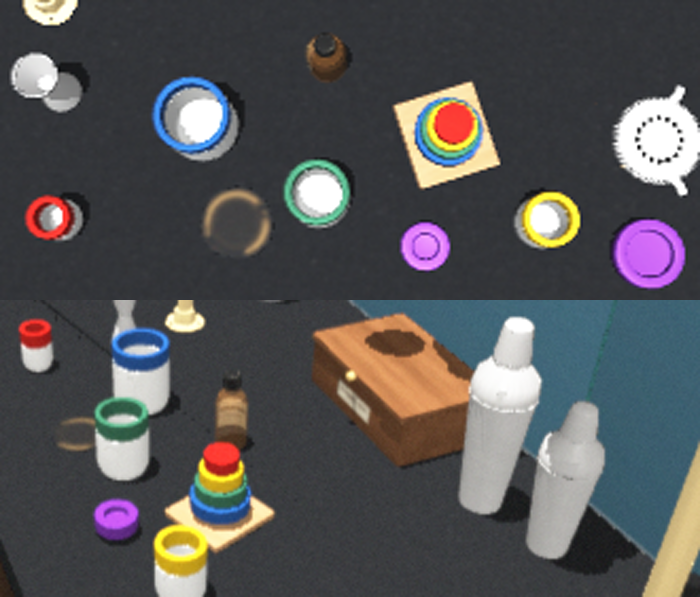

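The crop confirms it: the only red, yellow, green and blue lids are in the stack at top (329,197). The purple lids at (320,243) and (409,246) are look-alikes and not meant. Next I'll measure the centres again using only the top faces, and check how far the tips stand forward at each opening.

```bash
cat >> h.py <<'E'
POT={"red":(.06,.4352,.2847),"yellow":(.07,.4461,-.194),"green":(.08,.4654,.0265),"blue":(.09,.5347,.1465)}
ST={"red":.089,"yellow":.071,"green":.053,"blue":.035}
DIA={"red":.038,"yellow":.048,"green":.058,"blue":.068}
def centre(d,c,xy,zt,rad):
    W=world(d); m=mask(d,c)&(np.hypot(W[...,0]-xy[0],W[...,1]-xy[1])<rad+.012)&(abs(W[...,2]-zt)<.007)
    k=cv2.findContours(cv2.convertScaleAbs(m.astype(np.uint8)),cv2.RETR_EXTERNAL,cv2.CHAIN_APPROX_NONE)[0]
    if m.sum()<20: return None
    uv=np.argwhere(m)[:,::-1].astype(np.float32)
    (u,v),R=cv2.minEnclosingCircle(uv)
    T=np.linalg.inv(d["camera_from_world"]); ray=T[:3,:3]@[(u-d["cx"])/d["fx"],(v-d["cy"])/d["fy"],1]
    P=T[:3,3]+ray*(zt-T[2,3])/ray[2]
    return P[:2].round(4),int(m.sum()),((R+.5)*(T[2,3]-zt)/d["fx"]).round(4),W[m][:,2].mean().round(4)
E
python3 - <<'E'
from h import *
from cell import r,optics
t=dict(np.load("top0.npz"))
for c in POT:
    z,x,y=POT[c]; print(c,"pot",centre(t,c,(x,y),z,DIA[c]/2+.002),"lid",centre(t,c,(.532,-.0995),ST[c],DIA[c]/2))
ims=[]
for o in (1.,.85,.72,.6,.48):
    r.set_gripper(o); d=optics.get_image("wrist"); ims.append(d["pixels"])
    v,u=np.mgrid[:420,:560]; a=(u-d["cx"])/d["fx"]; b=(v-d["cy"])/d["fy"]; th=np.hypot(a,b)
    z=d["depth"]; k=np.tan(th)/np.maximum(th,1e-9); P=np.stack([a*k*z,b*k*z,z],-1)@d["mount"][:3,:3].T+d["mount"][:3,3]
    m=(z>0)&(abs(P[...,0])<.016)&(abs(P[...,1])<.065)&(P[...,2]<.06)&(P[...,2]>-.05); p=P[m]
    L=p[p[:,1]>0]; tip=L[L[:,2]>L[:,2].max()-.004] if len(L) else L
    print(o,r.current_opening(),r.finger_overhang,m.sum(),"tipz",np.percentile(p[:,2],[90,98,100]).round(4),"inner",abs(p[p[:,2]>p[:,2].max()-.015][:,1]).min().round(4))
cv2.imwrite("pics/w.png",np.hstack([cv2.resize(i,(390,300)) for i in (ims[0],ims[-1])])[:,:,::-1])
print(r.current_t())
E
```

```text
red pot (array([0.4349, 0.2839]), 148, np.float64(0.0227), np.float64(0.0597)) lid (array([ 0.5327, -0.099 ]), 189, np.float64(0.0195), np.float64(0.0891))
yellow pot (array([ 0.446 , -0.1938]), 185, np.float64(0.0278), np.float64(0.0696)) lid (array([ 0.5327, -0.1001]), 89, np.float64(0.0247), np.float64(0.0708))
green pot (array([0.4653, 0.0266]), 193, np.float64(0.0314), np.float64(0.0802)) lid (array([ 0.5323, -0.1002]), 69, np.float64(0.0292), np.float64(0.0529))
blue pot (array([0.5343, 0.1466]), 268, np.float64(0.0365), np.float64(0.0897)) lid (array([ 0.5323, -0.0999]), 115, np.float64(0.0341), np.float64(0.0351))
1.0 0.9968662956586469 0.022 11333 tipz [-0.0038  0.005   0.0106] inner 0.0417
0.85 0.8476172181782551 0.022 13071 tipz [-0.002   0.0085  0.0155] inner 0.0354
0.72 0.7202589944765275 0.022 13870 tipz [-0.0011  0.0107  0.0178] inner 0.0298
0.6 0.5964637080627833 0.022 14217 tipz [-0.0005  0.0124  0.02  ] inner 0.0248
0.48 0.4810315618045074 0.022 14486 tipz [-0.0005  0.0134  0.0215] inner 0.0197
1.7167
```

View pics/w.png

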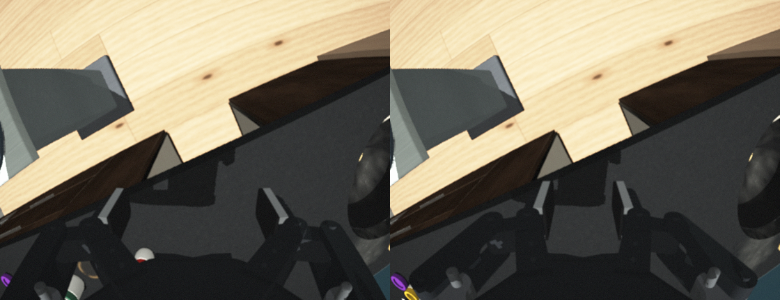

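Wrist view: the fingertips are visible at (120,190) and (265,190) when open, and at (545,185) and (620,185) when narrowed. The depth gives their reach: 10.6 mm at 83 mm opening, 21.5 mm at 39 mm. I'll place red first.

```bash
cat > act.py <<'E'
from h import *
from cell import r,optics
PC={"red":(.4349,.2839),"yellow":(.446,-.1938),"green":(.4653,.0266),"blue":(.5343,.1466)}
def rot(xy): f=np.arctan2(xy[1],xy[0])/2+np.pi/4; return [np.cos(f),np.sin(f),0,0]
def tip(w): return np.interp(w,[.039,.050,.060,.071,.083],[.0215,.020,.0178,.0155,.0106])
GAP=.004
def status(s): print(s,"t",round(r.current_t(),2),"open",round(r.current_opening()*85,1),"F",np.round(r.current_contact_force(),1),"finger",np.round(r.current_finger_force(),1),"z",np.round(r.current_tool_pos()[2],4))
def pick(c,xy,hi=.2):
    D=DIA[c]; zc=ST[c]-.018+GAP+tip(D)
    r.move_to([*xy,hi],rot(xy)); r.set_gripper(min(1,(D+.016)/.085),30)
    r.move_linear([*xy,zc],vel=.15); status("at")
    r.set_gripper(max(0,(D-.015)/.085),30); status("grip")
    r.move_linear([*xy,zc+.02],vel=.06); r.move_linear([*xy,max(hi,zc+.1)],vel=.2); status("lift")
def place(c,hi=.2):
    D=DIA[c]; xy=PC[c]; zc=POT[c][0]+GAP+tip(D)
    r.move_to([*xy,hi],rot(xy)); r.move_linear([*xy,zc+.015],vel=.15)
    for dz in (.008,.004,.002,.001,0):
        r.move_linear([*xy,zc+dz],vel=.05)
        if r.current_contact_force()[2]>6: print("touch",dz); break
    status("down"); r.set_gripper(min(1,(D+.016)/.085)); r.move_linear([*xy,hi],vel=.2); status("up")
def look(n,cs):
    d=optics.get_image("top"); cv2.imwrite(f"pics/{n}.png",d["pixels"][:,:,::-1])
    for c in cs:
        z=POT[c][0]
        print(c,"stack",centre(d,c,(.5325,-.0997),ST[c],DIA[c]/2),"on pot",centre(d,c,PC[c],z+.018,DIA[c]/2))
E
python3 - <<'E'
from act import *
pick("red",(.5327,-.099)); look("a1",["yellow"]); place("red"); look("a2",POT)
d=optics.get_image("side"); cv2.imwrite("pics/s2.png",d["pixels"][:,:,::-1])
E
```

```text
at t 5.22 open 54.2 F [ 0.6 -0.2  0.2] finger 0.0 z 0.0972
grip t 5.52 open 36.3 F [-1.3  0.4  4.8] finger 29.6 z 0.0978
lift t 6.57 open 35.9 F [-0.1 -1.2 -1.2] finger 30.1 z 0.199
yellow stack None on pot None
touch 0
down t 10.19 open 36.0 F [-5.  -3.2 17.2] finger 31.7 z 0.0866
up t 11.23 open 53.8 F [ 0.2 -0.5  0. ] finger 0.0 z 0.199
red stack None on pot (array([0.4337, 0.2818]), 207, np.float64(0.0203), np.float64(0.0783))
yellow stack (array([ 0.5327, -0.1   ]), 239, np.float64(0.0248), np.float64(0.0707)) on pot None
green stack (array([ 0.5322, -0.0999]), 72, np.float64(0.0295), np.float64(0.0529)) on pot None
blue stack (array([ 0.5322, -0.0996]), 118, np.float64(0.0342), np.float64(0.0353)) on pot None
```

Red is home: its top is at z = 78 mm and it is 2.4 mm off centre. The stack was not disturbed.

```bash
python3 - <<'E'
from act import *
pick("yellow",(.5327,-.100)); place("yellow"); r.move_to([.44,.1,.22],rot((.44,.1))); look("b2",POT)
E
```

```text
at t 14.03 open 64.1 F [-0.6  0.9  0.2] finger 0.0 z 0.078
grip t 14.33 open 46.3 F [-1.1  0.8  7. ] finger 29.9 z 0.0785
lift t 15.48 open 46.2 F [ 1.  -0.6 -0.7] finger 30.9 z 0.1988
touch 0
down t 18.11 open 46.5 F [-5.8  3.4 20.1] finger 32.6 z 0.0954
up t 19.1 open 63.8 F [ 0.3  0.7 -0.1] finger 0.0 z 0.1991
red stack None on pot None
yellow stack None on pot (array([ 0.4436, -0.1935]), 268, np.float64(0.0257), np.float64(0.0876))
green stack (array([ 0.5324, -0.0998]), 291, np.float64(0.0295), np.float64(0.0525)) on pot None
blue stack (array([ 0.5322, -0.0996]), 119, np.float64(0.0342), np.float64(0.0353)) on pot None
```

View pics/b2.png

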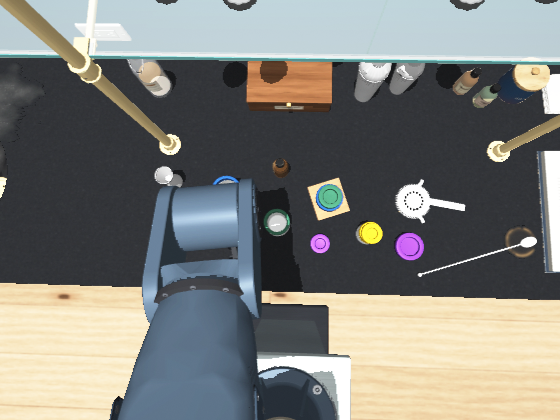

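Yellow is home at (370,233), and the stack at (329,197) now shows green on blue. Both placements landed about 2.4 mm short radially, so I'll add 2 mm outward for the last two.

```bash
python3 - <<'E'
from act import *
for c in("green","blue"): PC[c]=tuple(np.array(PC[c])*(1+.002/np.hypot(*PC[c])))
pick("green",(.5324,-.0998)); place("green"); r.move_to([.46,.2,.22],rot((.46,.2))); look("c2",["green","blue","yellow"])
pick("blue",(.5323,-.0997)); place("blue"); r.move_to([.35,-.4,.25],rot((.35,-.4))); look("d2",POT)
d=optics.get_image("side"); cv2.imwrite("pics/fin.png",np.vstack([cv2.resize(cv2.imread("pics/d2.png")[145:265,150:430],(700,300)),cv2.resize(d["pixels"][135:305,160:480,::-1],(700,300))]))
E
```

```text
at t 22.53 open 73.9 F [ 0.6 -0.7  0.4] finger 0.0 z 0.058
grip t 22.85 open 56.2 F [-1.9  0.8  8.1] finger 30.6 z 0.0585
lift t 24.1 open 56.3 F [ 0.9 -0.1 -0.3] finger 32.0 z 0.1988
touch 0
down t 26.72 open 56.4 F [-6.3  0.1 19.5] finger 33.9 z 0.1033
up t 27.68 open 74.1 F [-0.3 -0.5 -0.8] finger 0.0 z 0.1991
green stack None on pot (array([0.4653, 0.0261]), 342, np.float64(0.0297), np.float64(0.0974))
blue stack (array([ 0.5323, -0.0998]), 356, np.float64(0.0341), np.float64(0.0341)) on pot None
yellow stack None on pot (array([ 0.4437, -0.1934]), 269, np.float64(0.0258), np.float64(0.0877))
at t 31.14 open 84.2 F [-0.2 -0.2  0.7] finger 0.0 z 0.0379
grip t 31.47 open 65.8 F [-2.4  1.2  6.5] finger 31.7 z 0.0382
lift t 32.82 open 66.3 F [-1.2 -0.  -0.5] finger 33.7 z 0.1988
touch 0
down t 35.73 open 66.0 F [-5.3 -0.8 13.8] finger 35.1 z 0.1112
up t 36.66 open 83.6 F [-0.1 -0.6  0.4] finger 0.0 z 0.1991
red stack None on pot (array([0.4334, 0.2816]), 207, np.float64(0.0204), np.float64(0.0785))
yellow stack None on pot (array([ 0.4436, -0.1935]), 271, np.float64(0.0257), np.float64(0.0875))
green stack None on pot (array([0.4652, 0.0259]), 336, np.float64(0.0297), np.float64(0.0974))
blue stack None on pot (array([0.5345, 0.1456]), 430, np.float64(0.0344), np.float64(0.1074))
```

View pics/fin.png

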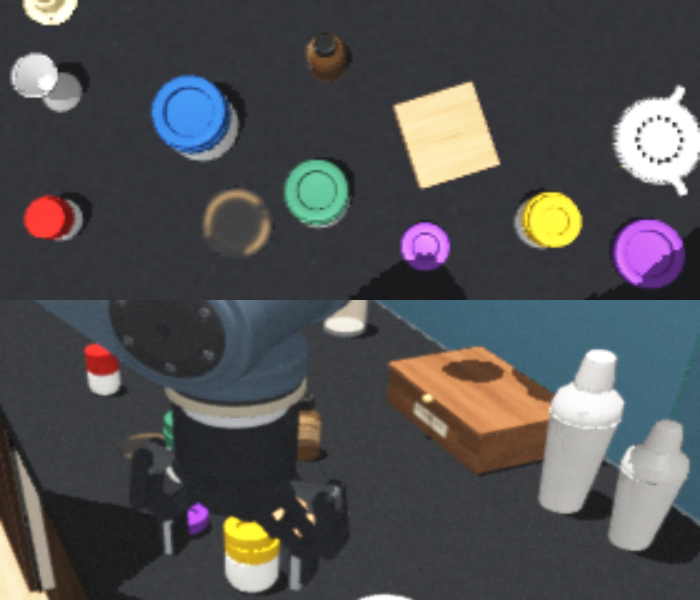

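The crop shows all four lids capping their own pots: blue (190,112), green (317,190), yellow (552,220) and red (50,217). The tops are within 0.6 mm of home height. The bitters and jigger are where they were.

```bash
python3 -c "
from cell import r
print(r.current_contact_force(), r.hand_in())"
```

```text
the job is handed in; nothing more can be done
[ 1.14654379 -0.07866146 -0.40669956] None
```

All four lids sit on the pots of their own colour, measured within about 3 mm of centre and 0.6 mm of home height, with the jigger and bitters bottle left in place; I handed the job in at about 40 s of the 96 s, and no verdict was returned.

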